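# Build up the graded sanding spindle and start it

### The arm

A 7-joint arm with a two-finger parallel gripper is mounted at the origin on the work surface. World frame = base frame: x ahead of the robot, y to its left, z up, the work surface at z = 0. Lengths are in m, angles in rad, forces in N, time in s.
With the tool pointing down it reaches from about 0.425 to 0.95 m from the base axis. Payload 4.7 kg.
Tool frame: the origin (TCP) lies between the finger pads; the fingertips stand 25 mm ahead of it and the grasp point (between the pads) lies 6 mm ahead of it; z points along the fingers, y is the line along which they close (so a half turn about z gives the same grasp; the last joint's range is limited). The gripper opens to 85 mm and grips with 20 to 120 N. Pads are 22 mm wide; open, the fingers measure 114 mm over their backs; the gripper's body (76 mm by 85 mm) begins 54 mm behind the grasp point. The pads swing forward as they close: fully open they stand 13 mm farther back than shut.
Start: joints at [1.257, 0.469, -0.049, 1.532, 0.024, 1.141, -0.082], TCP at [0.19, -0.648, 0.233] pointing down, gripper open.
Joint ranges: [-2.59, 2.59], [-0.33, 1.99], [-1.39, 1.29], [0.1, 2.45], [-1.04, 4.18], [0.21, 1.99], [-2.66, 2.66]. Speed limits (rad/s): [2.57, 2.57, 3.14, 3.14, 3.14, 3.14, 3.14].

### API

Orientations are given as a 3x3 rotation matrix whose columns are the frame's x, y, z axes.
In Python, from rig import * gives the robot as it stands. Calls block until the motion is done:
- movep(position, orientation): joint-space move of the TCP to a pose.
- move_l(position, attitude=None, feed=0.15, until_force=None): straight line of the TCP; attitude=None keeps the orientation; feed is the mean speed in m/s. With until_force (N) it stops when the force on the tool has changed by that much, and returns True; else False.
- move_joints(angles): joint-space move.
- command_gripper(opening, newtons=None): finger opening in m; newtons is the grip in N (None keeps the last); returns when the fingers have stopped.
- sleep(seconds).
- inverse_kinematics(position, orientation): joint angles nearest the present ones, or None.
- sense(): the state.
- camera(name): name is "scene" or "top" or "wrist"; returns (picture, depth): 420x560x3 uint8, red, green, blue; 420x560 float32, m along the optical axis (not along the pixel's ray), 0 where there is no reading.
- camera_params(name): a dict with "K" (3x3 intrinsics, pixels), "dist" ([k1, k2, p1, p2, k3] as OpenCV has them; the pictures are not rectified), "position" and "rotation" of the camera in the world; the wrist camera has in their place "tool_from_camera" (4x4, takes a point from camera to tool coordinates, whose origin is the TCP and whose axes are the flange's). Camera axes: x right, y down, z forward; pixel columns grow to the right and rows downward; lengths in m; the calibration is good to about 2 mm. A picture is of the moment at which its call begins: read the wrist's pose just before it. camera_params takes no time and is no camera call.
A pose or a line that the arm cannot do raises Unreachable and nothing moves.
- finish_job(): hands the job in; it is judged then, once.
The state is a dict: "time_s": time; "joint_pos": joint angles; "qd": joint speeds; "joint_efforts": joint torques, N m; "position": TCP position; "tcp_rot": TCP orientation; "wrist_force": force on the tool from outside, world axes, zero at the start; "ft_torque": the same for the moment, N m; "finger_gap": finger opening in m; "gripper_force": force on a finger pad.
Only numpy, scipy, OpenCV 4.12 (cv2) and the standard library are available. Lean on these libraries where they do the work, as an engineer would, in place of code of your own. Each camera call takes 0.05 s, during which the arm holds its last target. There are 200 camera calls.

### The job

Build up the sanding spindle for the icon panels: slide onto the bare spindle first the flanged bearing (flange down), then every sanding ring that is laid out, from the darkest at the bottom to the palest on top, then the steel washer and last the blue retaining collar, each one fully home and let go before the next. Only when the collar is on, press the green start button fully down and let it come back up. Leave the paint jar, the rinse cup and the varnish bottle where they are.

Things in the scene. Friction and masses are not known exactly. Their poses are not given: they have to be found in the camera images.
- spindle_foot (a point): foot of the bare steel spindle, the point on its axis at deck height; z up. The spindle stands upright in the middle of a round green motor housing (radius 90 mm) fixed to the bench, whose flat deck is 60 mm above the bench. The spindle is 16 mm thick and rises 98 mm above the deck, the last 8 mm tapered to 8 mm
- spindle_tip (a point): tip of the spindle, on its axis, 98 mm above the deck
- bearing: flanged bearing sleeve, bore 22 mm right through: flange 68 mm across and 8 mm high at the bottom, above it an aluminium hub 54 mm in diameter up to the total height of 36 mm; about 220 g. Stands flange down and is fitted flange down. When it is on the deck the spindle stands 62 mm proud of its top, so hold it near the top of the hub. Origin at the centre of the underside of the flange, z up
- ring_brown: dark brown sanding ring (coarsest, the darkest), a flat disc with a hole: outside diameter 62 mm, bore 22 mm, 10 mm thick, about 70 g, lying flat on the bench; grip it across the outside from above. Origin at the centre of its underside, z up. May be absent
- ring_red: brick red sanding ring (second darkest), a flat disc with a hole: outside diameter 62 mm, bore 22 mm, 10 mm thick, about 70 g, lying flat on the bench; grip it across the outside from above. Origin at the centre of its underside, z up. May be absent
- ring_ochre: ochre yellow sanding ring (third darkest), a flat disc with a hole: outside diameter 62 mm, bore 22 mm, 10 mm thick, about 70 g, lying flat on the bench; grip it across the outside from above. Origin at the centre of its underside, z up. May be absent
- ring_ivory: ivory white sanding ring (finest, the palest), a flat disc with a hole: outside diameter 62 mm, bore 22 mm, 10 mm thick, about 70 g, lying flat on the bench; grip it across the outside from above. Origin at the centre of its underside, z up. May be absent
- washer: bright steel clamp washer, outside diameter 62 mm, bore 22 mm, 8 mm thick, about 110 g, lying flat on the bench. Origin at the centre of its underside, z up
- retainer: retaining collar, blue plastic with a white band near the top: outside diameter 50 mm, bore 22 mm right through, 30 mm high, about 90 g; a plain push-over fit, no thread. Stands upright, white band up. Origin at the centre of its underside, z up
- start (a joint): travel of the green start button: 0 released, 0.008 m fully down (about 5 N, springs back when released). Round, 36 mm across, pressed straight down; it sits in a black collar on a yellow box (100 x 80 mm, 40 mm high) fixed to the bench
- start_top (a point): centre of the button's top face, moves with the button; 62 mm above the bench when released
- paint_jar: bystander: amber glass paint jar with white lid, 64 mm across, 85 mm high; origin at the centre of its underside
- rinse_cup: bystander: white ceramic rinse cup, 76 mm across, 90 mm high; origin at the centre of its underside
- varnish: bystander: green varnish bottle, 56 mm across, 100 mm high; origin at the centre of its underside

How it is judged:
By the outcome, as a careful person would: the job done as asked, in the order asked, and still so for the second after the job is handed in, with the robot touching nothing.
Of ring_brown, ring_red, ring_ochre, ring_ivory only 2 to 4 are there at a start; the rules pass over those that are not, and their reading is None.
At some moment in a run one of ring_brown, ring_red, ring_ochre, ring_ivory, washer, retainer may be knocked a few centimetres aside while the robot is not near it.
It also fails if it takes over 210 s, if anything falls off the work surface, if the arm or the gripper's body presses on something with over 40 N, if the wrist force passes 120 N, or if a joint passes its speed limit or range.

## Working session

There is one attempt and no reset: what is moved stays moved. The work goes in short steps, each a Python script; the robot and the scene stay as the last script left them, time stands still between calls to the robot, and variables do not carry over. Pictures are saved under pics/ and viewed, at most 14 in all, crops included, and the job is handed in when it is done.

```bash
mkdir -p pics; ls; python3 - <<'E'
from rig import *
import cv2,numpy as np
for n in ["top","scene"]:
    p,d=camera(n); cv2.imwrite(f"pics/{n}0.png",p[:,:,::-1]); np.save(f"{n}0.npy",d)
    print(n,camera_params(n))
print(camera_params("wrist")); s=sense(); print(s)
E
```

```text
pics
top {'K': array([[447.44462539,   0.        , 275.43261888],
       [  0.        , 447.44462539, 213.49478367],
       [  0.        ,   0.        ,   1.        ]]), 'dist': array([-0.01524415,  0.        ,  0.        ,  0.        ,  0.        ]), 'position': array([ 0.36410067, -0.01311741,  1.17658277]), 'rotation': array([[-6.56181747e-03, -9.82022701e-01,  1.88648767e-01],
       [-9.99978425e-01,  6.50118396e-03, -9.40189893e-04],
       [-3.03152521e-04, -1.88650866e-01, -9.82044174e-01]])}
scene {'K': array([[397.57325191,   0.        , 284.25866118],
       [  0.        , 397.57325191, 211.25132557],
       [  0.        ,   0.        ,   1.        ]]), 'dist': array([0.03616167, 0.        , 0.        , 0.        , 0.        ]), 'position': array([ 1.26296275, -0.0023801 ,  0.7337706 ]), 'rotation': array([[-0.00322708,  0.65916064, -0.75199523],
       [ 0.99997092, -0.0030686 , -0.00698101],
       [-0.00690918, -0.7519959 , -0.65913157]])}
{'K': array([[376.22536253,   0.        , 282.57232282],
       [  0.        , 376.22536253, 209.91122366],
       [  0.        ,   
[... 635 characters left out ...]
04, -2.39762904e-03,  4.81625677e-04, -3.18300599e-03,
       -2.53598988e-03,  7.67048038e-04, -5.62432484e-05]), 'joint_efforts': array([ 1.88391514e-04, -5.11514461e+01, -4.68084728e-02, -2.38390249e+01,
        1.09188477e-02,  4.34711779e-03,  5.72663453e-05]), 'position': array([ 0.18951242, -0.6472845 ,  0.23185573]), 'tcp_rot': array([[ 9.59705185e-01,  2.81008210e-01, -5.86198183e-04],
       [ 2.81008810e-01, -9.59703663e-01,  1.71111963e-03],
       [-8.17378785e-05, -1.80689724e-03, -9.99998364e-01]]), 'wrist_force': array([ 0.30979568,  0.91925535, -1.52560232]), 'ft_torque': array([ 0.02993129,  0.02088805, -0.06213127]), 'gripper_force': 0.0, 'finger_gap': 0.08524634304221826}
```

View pics/top0.png

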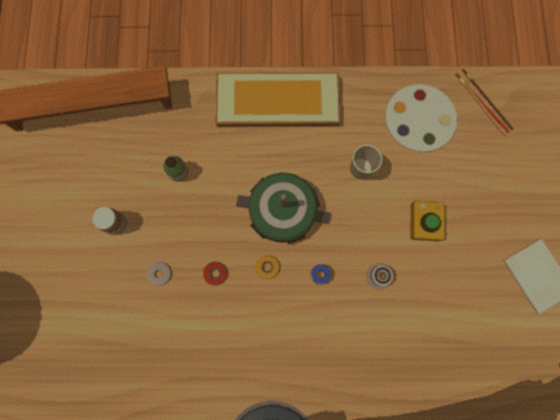

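View pics/scene0.png

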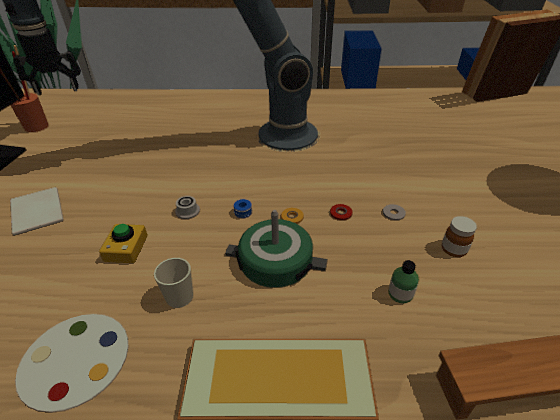

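The top view shows the washer at (159,273), red ring (215,273), ochre ring (267,267), collar (321,274), bearing (381,276), spindle (284,205) and button (431,222). I'll use a height map to check for camouflaged rings and get the positions.

```bash
cat > h.py <<'E'
from rig import *
import cv2,numpy as np
def cloud(name,d,T=None):
    P=camera_params(name); h,w=d.shape
    u,v=np.meshgrid(np.arange(w),np.arange(h))
    n=cv2.undistortPoints(np.stack([u,v],-1).reshape(-1,1,2).astype(np.float64),P["K"],P["dist"]).reshape(h,w,2)
    p=np.dstack([n[...,0]*d,n[...,1]*d,d])
    if T is None: return p@P["rotation"].T+P["position"]
    return (p@P["tool_from_camera"][:3,:3].T+P["tool_from_camera"][:3,3])@T[0].T+T[1]
E
python3 - <<'E'
from h import *
d=np.load("top0.npy"); p=cloud("top",d); z=p[...,2]
bench=np.median(z[290:330,100:400]); print("bench",bench)
m=((z-bench>0.004)&(d>0)).astype(np.uint8)
n,l,st,c=cv2.connectedComponentsWithStats(m)
for i in range(1,n):
    if st[i,4]>15:
        q=p[l==i]; lo,hi=q.min(0),q.max(0)
        top=q[q[:,2]>np.percentile(q[:,2],90)-.004]
        print(np.round(c[i]),st[i,4],"mid",np.round((lo+hi)[:2]/2,4),"ext",np.round(hi-lo,3)[:2],"zmax",round(hi[2]-bench,4),"topmid",np.round((top.min(0)+top.max(0))[:2]/2,4))
im=cv2.imread("pics/top0.png")[230:310,120:420]
cv2.imwrite("pics/crop1.png",cv2.resize(im,None,fx=2.6,fy=2.6,interpolation=cv2.INTER_CUBIC))
E
```

```text
bench -0.0010184173189626833
[84. 95.] 5921 mid [0.9188 0.5056] ext [0.193 0.481] zmax 0.09 topmid [0.9008 0.4895]
[486. 104.] 652 mid [ 0.9085 -0.604 ] ext [0.203 0.154] zmax 0.0182 topmid [ 0.9045 -0.5995]
[277.  99.] 6663 mid [ 0.9161 -0.0219] ext [0.173 0.351] zmax 0.04 topmid [ 0.9093 -0.0217]
[421. 117.] 3535 mid [ 0.864  -0.4218] ext [0.216 0.204] zmax 0.0186 topmid [ 0.864  -0.4195]
[365. 161.] 826 mid [ 0.7309 -0.2581] ext [0.109 0.096] zmax 0.0963 topmid [ 0.713  -0.2471]
[175. 168.] 500 mid [0.7152 0.2545] ext [0.074 0.066] zmax 0.1042 topmid [0.7074 0.2503]
[283. 207.] 4241 mid [ 0.6062 -0.0329] ext [0.201 0.247] zmax 0.1606 topmid [ 0.6018 -0.0338]
[427. 221.] 1340 mid [ 0.5712 -0.4192] ext [0.122 0.101] zmax 0.0704 topmid [ 0.5554 -0.411 ]
[109. 220.] 731 mid [0.5735 0.4256] ext [0.079 0.088] zmax 0.0905 topmid [0.5668 0.4152]
[536. 275.] 2572 mid [ 0.4201 -0.6828] ext [0.197 0.143] zmax 0.0203 topmid [ 0.4196 -0.6821]
[267. 267.] 391 mid [0.4474 0.0086] ext [0.062 0.063] zmax 0.0158 topmid [0.4483 0.0086]
[158. 273.] 379 mid [0.4323 0.2898] ext [0.06  0.062] zmax 0.0148 topmid [0.4322 0.2904]
[214. 273.] 399 mid [0.4314 0.1448] ext [0.06 0.06] zmax 0.0176 topmid [0.4313 0.1448]
[380. 276.] 498 mid [ 0.4233 -0.2828] ext [0.065 0.065] zmax 0.0463 topmid [ 0.4229 -0.2833]
[320. 274.] 280 mid [ 0.4276 -0.128 ] ext [0.05 0.05] zmax 0.0358 topmid [ 0.4282 -0.1278]
[272. 413.] 686 mid [ 0.0924 -0.0003] ext [0.035 0.152] zmax 0.0207 topmid [ 0.0925 -0.    ]
```

View pics/crop1.png

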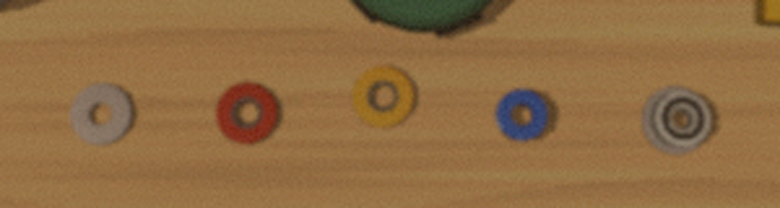

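Only red and ochre are laid out; the pale disc must be the washer. Next I'll measure the spindle with the wrist camera at opposed yaws, so the calibration bias cancels.

```bash
cat >> h.py <<'E'
def Rd(y):
    c,s=np.cos(y),np.sin(y); return np.array([[c,s,0],[s,-c,0],[0,0,-1.]])
def wcloud():
    s=sense(); pic,d=camera("wrist"); return pic,d,cloud("wrist",d,(s["tcp_rot"],s["position"]))
E
python3 - <<'E'
from h import *
for P in ([.6,-.034,.28],[.423,-.283,.06],[.423,-.283,.24],[.43,.29,.03],[.43,.29,.24],[.431,.145,.03],[.431,.145,.24],[.447,.0086,.03],[.447,.0086,.24],[.5554,-.411,.1],[.428,-.128,.24],[.428,-.128,.03]):
    print(P,[k for k in range(-180,180,30) if inverse_kinematics(P,Rd(np.radians(k))) is not None])
for k in (0,np.pi,np.pi/2,-np.pi/2):
    try: movep([.6,-.034,.29],Rd(k))
    except Unreachable: print("unr",k); continue
    sleep(.2)
    pic,d,p=wcloud()
    r=np.hypot(p[...,0]-.602,p[...,1]+.034)
    q=p[(d>0)&(r<.03)&(p[...,2]>.13)]; zt=np.percentile(q[:,2],98) if len(q) else 0
    t=q[q[:,2]>zt-.003]; dk=p[(d>0)&(r>.05)&(r<.08)]
    print(k,len(q),zt,t.mean(0),(t.min(0)+t.max(0))/2,"deck",np.median(dk[:,2]),sense()["time_s"],sense()["position"])
E
```

```text
[0.6, -0.034, 0.28] [-180, -150, -120, -90, -60, -30, 0, 30, 60, 90, 120, 150]
[0.423, -0.283, 0.06] [-180, -150, -120, -90, -60, -30, 0, 30, 60, 90, 120, 150]
[0.423, -0.283, 0.24] [-180, -150, -120, -90, -60, -30, 0, 30, 60, 90, 120, 150]
[0.43, 0.29, 0.03] [-180, -150, -120, -90, -60, -30, 0, 30, 60, 90, 120, 150]
[0.43, 0.29, 0.24] [-180, -150, -120, -90, -60, -30, 0, 30, 60, 90, 120, 150]
[0.431, 0.145, 0.03] [-180, -150, -120, -90, -60, -30, 0, 30, 60, 90, 120, 150]
[0.431, 0.145, 0.24] [-180, -150, -120, -90, -30, 0, 30, 60, 90, 120, 150]
[0.447, 0.0086, 0.03] [-180, -150, -120, -90, -60, -30, 0, 30, 60, 90, 120, 150]
[0.447, 0.0086, 0.24] [-180, -150, -120, -60, -30, 0, 30, 60, 90, 120, 150]
[0.5554, -0.411, 0.1] [-180, -150, -120, -90, -60, -30, 0, 30, 60, 90, 120, 150]
[0.428, -0.128, 0.24] [-180, -150, -120, -60, -30, 0, 30, 60, 90, 120, 150]
[0.428, -0.128, 0.03] [-180, -150, -120, -90, -60, -30, 0, 30, 60, 90, 120, 150]
0 5226 0.37441211646041034 [ 0.61759909 -0.03369973  0.37327439] [ 0.61749457 -0.0339251   0.37350656] deck 0.3437365401640474 2.9667 [ 0.59998569 -0.03446923  0.28994167]
3.141592653589793 4699 0.3743872211971473 [ 0.58353224 -0.03691599  0.37335526] [ 0.5834741  -0.03417339  0.37392369] deck 0.34419759838537406 5.6417 [ 0.59998666 -0.03393304  0.29000027]
1.5707963267948966 4913 0.37427874554158014 [ 0.60831707 -0.01653246  0.37318037] [ 0.60199052 -0.01615033  0.37373631] deck 0.3429586151143375 7.1417 [ 0.59998265 -0.03404329  0.28985329]
-1.5707963267948966 4905 0.37449739738029136 [ 0.60836404 -0.01642264  0.37338461] [ 0.60197726 -0.01624698  0.37413801] deck 0.343139786514014 7.6417 [ 0.60002175 -0.03399301  0.29002978]
```

```bash
cat >> h.py <<'E'
def spin():
    pic,d,p=wcloud()
    r=np.hypot(p[...,0]-.602,p[...,1]+.034)
    q=p[(d>0)&(r<.03)&(p[...,2]>.12)&(p[...,2]<.18)]; zt=np.percentile(q[:,2],97)
    t=q[q[:,2]>zt-.003]; dk=p[(d>0)&(r>.05)&(r<.08)&(p[...,2]<.1)]
    print(len(q),zt,np.round(t.mean(0),4),np.round((t.min(0)+t.max(0))/2,4),"deck",np.median(dk[:,2]),sense()["time_s"],sense()["tcp_rot"][:2,0])
    return pic
E
python3 - <<'E'
from h import *
pic=spin(); cv2.imwrite("pics/w1.png",pic[:,:,::-1])
for k in (0,np.pi): movep([.6,-.034,.29],Rd(k)); sleep(.3); spin()
E
```

```text
475 0.15833041752264843 [ 0.6013 -0.0302  0.1571] [ 0.6014 -0.0304  0.1574] deck 0.05995146937238108 7.6917 [-5.04543867e-05  9.99999999e-01]
478 0.158311408545467 [ 0.6021 -0.031   0.1573] [ 0.6021 -0.031   0.1572] deck 0.05994484345744697 9.3417 [ 9.99999998e-01 -3.44095913e-05]
479 0.15829530008407852 [ 0.6003 -0.0311  0.1573] [ 0.6004 -0.0311  0.1573] deck 0.06001149491620922 12.1333 [-1.00000000e+00  1.19510265e-05]
```

View pics/w1.png

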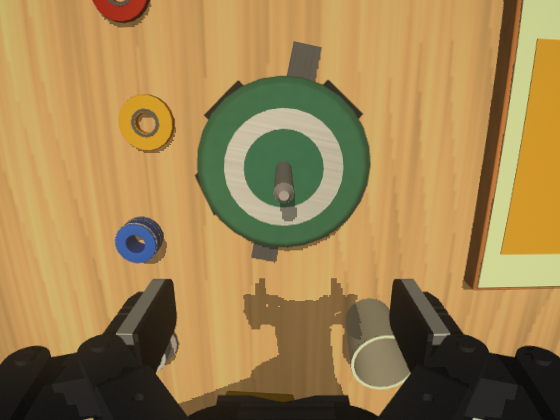

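Spindle axis is at (0.6013, -0.0311). The wrist camera has a bias of +0.9 mm in tool x, which I'll correct. Now the bearing.

```bash
cat >> h.py <<'E'
S=np.array([.6013,-.0311]); R0=Rd(0)
def look(xy,h,rad=.05,z=.23):
    "centre of the part's top at height h near xy, from the wrist camera"
    movep([xy[0],xy[1],z],R0); sleep(.25)
    pic,d,p=wcloud(); cv2.imwrite("pics/last.png",pic[:,:,::-1])
    q=p[(d>0)&(np.hypot(p[...,0]-xy[0],p[...,1]-xy[1])<rad)&(abs(p[...,2]-h)<.0035)]
    lo,hi=np.percentile(q[:,:2],.3,axis=0),np.percentile(q[:,:2],99.7,axis=0)
    c=(lo+hi)/2-[.0009,0]; print("look",np.round(c,4),"ext",np.round(hi-lo,4),"z",round(np.median(q[:,2]),4),len(q)); return c
def pick(c,tz,gap,N=40):
    command_gripper(gap+.018); move_l([*c,tz+.03],R0,feed=.25)
    hit=move_l([*c,tz],R0,feed=.06,until_force=6)
    print("hit",hit,"tcp",sense()["position"])
    command_gripper(gap-.01,N); s=sense(); print("gap",s["finger_gap"],s["gripper_force"],s["position"][2])
    move_l([*c,.245],R0,feed=.25); s=sense(); print("lifted gap",s["finger_gap"],s["gripper_force"])
def place(zrel,tz,open_=.085):
    "lower so that TCP reaches zrel over the spindle, release, retreat"
    movep([*S,.25],R0); sleep(.2)
    move_l([*S,.165+tz],R0,feed=.1)
    hit=move_l([*S,zrel],R0,feed=.06,until_force=8); s=sense()
    print("place hit",hit,s["position"],s["wrist_force"]); sleep(.1)
    if hit and s["position"][2]>zrel+.004: return False
    command_gripper(open_); sleep(.2); move_l([*S,.27],R0,feed=.25); print("t",sense()["time_s"]); return True
E
python3 - <<'E'
from h import *
c=look([.4229,-.2833],.036)
pick(c,.043,.054)
print(place(.06+.012+.043,.043))
look(S,.096)
E
```

```text
look [ 0.422  -0.2818] ext [0.0513 0.0515] z 0.0358 2146
hit False tcp [ 0.42204044 -0.28171274  0.04281454]
gap 0.0441094725605675 0.0 0.0431952552554617
lifted gap 0.04400990761077899 0.0
place hit False [ 0.6015611  -0.03107182  0.11538234] [ 0.16353146 -0.22504861  0.06546013]
t 22.7
True
look [ 0.6062 -0.0309] ext [0.0053 0.0146] z 0.0959 46
```

View pics/last.png

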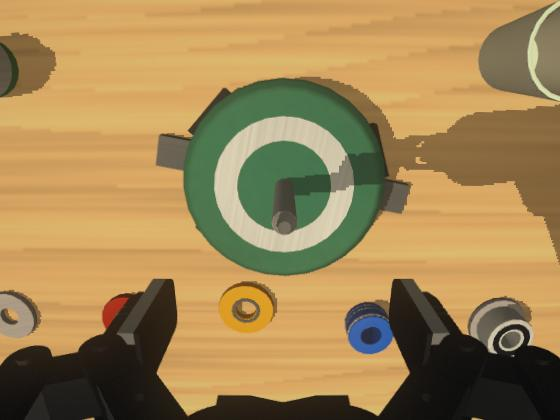

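The fingers closed without catching the bearing, which is still standing at (510,335). I'll measure where the pads really are in the tool frame.

```bash
python3 - <<'E'
from h import *
P=camera_params("wrist");I=(np.eye(3),np.zeros(3))
for g in (.085,.054):
    command_gripper(g); sleep(.2)
    pic,d=camera("wrist"); t=cloud("wrist",d,I)
    for u0,u1 in ((80,200),(380,500)):
        m=np.zeros(d.shape,bool); m[265:360,u0:u1]=1
        q=t[m&(d>0)&(d<.19)&(t[...,2]<.05)]
        print(g,sense()["finger_gap"],len(q),"min",np.round(q.min(0),4),"max",np.round(q.max(0),4))
        print(np.round(q[np.argsort(-q[:,2])[:3]],4))
cv2.imwrite("pics/w2.png",pic[:,:,::-1])
print(sense()["time_s"])
E
```

```text
0.085 0.08469769463197224 4893 min [-0.0107 -0.0573 -0.0627] max [ 0.015  -0.0389 -0.0108]
[[ 0.0051 -0.0433 -0.0108]
 [-0.0039 -0.0433 -0.0111]
 [-0.0029 -0.0436 -0.0112]]
0.085 0.08469769463197224 5014 min [-0.0115  0.0377 -0.0626] max [ 0.015   0.0619 -0.0106]
[[ 0.005   0.0421 -0.0106]
 [ 0.0073  0.0422 -0.0108]
 [ 0.0001  0.0421 -0.0108]]
0.054 0.054116870531278095 5194 min [-0.005  -0.0592 -0.0685] max [ 0.0189 -0.0209 -0.0065]
[[ 0.0113 -0.0338 -0.0065]
 [ 0.0118 -0.0337 -0.0068]
 [ 0.0071 -0.0391 -0.008 ]]
0.054 0.054116870531278095 4289 min [ 0.0064  0.0227 -0.0677] max [ 0.0183  0.0595 -0.009 ]
[[ 0.0068  0.0384 -0.009 ]
 [ 0.0073  0.0383 -0.0091]
 [ 0.0075  0.0378 -0.0094]]
24.4167
```

View pics/w2.png

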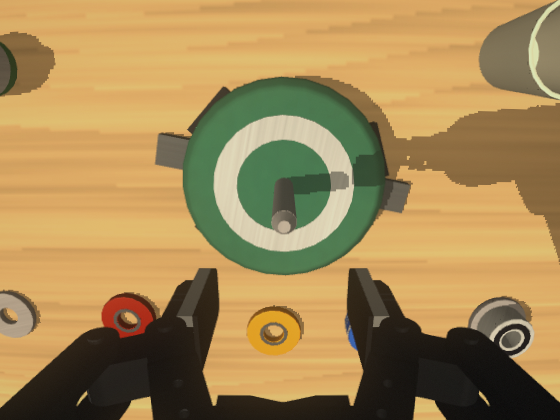

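```bash
python3 - <<'E'
from h import *
I=(np.eye(3),np.zeros(3))
for g in (.054,.064,.072,.085,.0):
    command_gripper(g); sleep(.2)
    pic,d=camera("wrist"); t=cloud("wrist",d,I)
    q=t[(d>.05)&(t[...,2]<.06)&(abs(abs(t[...,1])-g/2-.004)<.006)&(abs(t[...,0])<.02)&(t[...,2]>-.03)]
    print(g,len(q),np.round(np.percentile(q[:,2],[50,90,97,99.5]),4),"y",np.round([q[:,1].min(),q[:,1].max()],4),"x",np.round(np.percentile(q[:,0],[1,99]),4))
# body front
q=t[(d>.02)&(abs(t[...,0])<.03)&(abs(t[...,1])<.012)&(t[...,2]<-.04)]; print("body",len(q),np.round(np.percentile(q[:,2],[50,99]),4) if len(q) else "")
cv2.imwrite("pics/w3.png",pic[:,:,::-1]); print(sense()["time_s"],sense()["position"])
E
```

```text
0.054 2916 [-0.0188 -0.0075 -0.0044 -0.0024] y [-0.037  0.037] x [-0.01    0.0122]
0.064 2927 [-0.0196 -0.0095 -0.0063 -0.0044] y [-0.042  0.042] x [-0.0101  0.0121]
0.072 2897 [-0.0203 -0.0109 -0.0084 -0.0067] y [-0.046  0.046] x [-0.0101  0.0121]
0.085 2508 [-0.0222 -0.0146 -0.0126 -0.0114] y [-0.0524  0.0525] x [-0.01    0.0122]
0.0 1851 [-0.0183 -0.0067 -0.0039 -0.0023] y [-0.01  0.01] x [0.007  0.0123]
body 9505 [-0.0688 -0.0412]
27.4583 [ 0.6013064  -0.03110129  0.2299948 ]
```

View pics/w3.png

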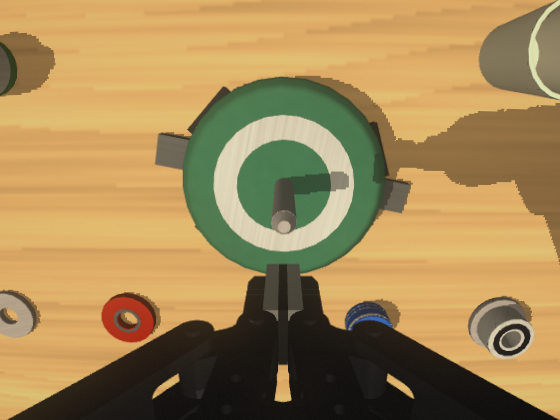

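The real fingertips sit about 2–11 mm behind the reported TCP, depending on the gap, not 25 mm ahead. This comes straight from depth against the deck. I'll use the measured offsets and retry.

```bash
python3 - <<'E'
from h import *
c=look([.4229,-.2818],.036)
pick(c,.017,.054)
if sense()["finger_gap"]>.05:
    print(place(.06+.012+.017,.017)); look(S,.096)
E
```

```text
look [ 0.4224 -0.2819] ext [0.0511 0.0521] z 0.0358 2152
hit False tcp [ 0.42246996 -0.28173331  0.01681753]
gap 0.05215658246435235 41.89264386892319 0.01770919641106194
lifted gap 0.05221882805839404 42.22645986825228
place hit False [ 0.60160346 -0.03104319  0.08939524] [ 0.03301312 -0.24016825 -2.20407987]
t 38.0417
True
look [ 0.6023 -0.0304] ext [0.0497 0.052 ] z 0.0959 2612
```

View pics/last.png

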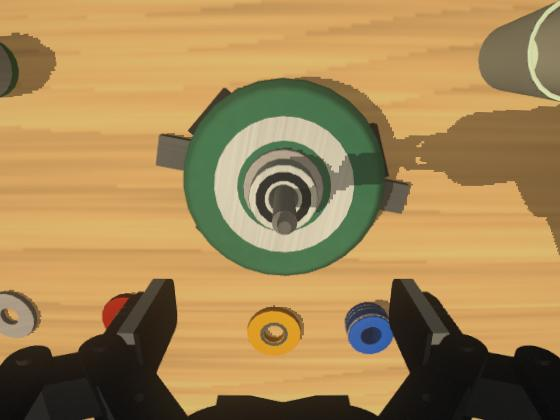

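The bearing is fully home (top at 96 mm). Red ring next.

```bash
cat >> h.py <<'E'
def ring(xy,h,base,gap=.062,tz=-.001):
    c=look(xy,h); pick(c,tz,gap)
    if sense()["finger_gap"]<gap-.006: print("missed"); return False
    print(place(base+.002+tz,tz)); look(S,base+h)
E
python3 - <<'E'
from h import *
ring([.431,.1448],.010,.096)
E
```

```text
look [0.4316 0.147 ] ext [0.0587 0.0597] z 0.0097 2592
hit False tcp [ 0.43148242  0.14724449 -0.00116989]
gap 0.059581674415827755 40.84660202264786 -2.544726406193687e-05
lifted gap 0.06011723227219042 43.19226086139679
place hit False [ 0.60167278 -0.03106461  0.09745994] [ 0.17404302  0.56070428 -0.25881924]
t 48.15
True
look [ 0.6017 -0.0304] ext [0.0597 0.0594] z 0.1057 4097
```

View pics/last.png

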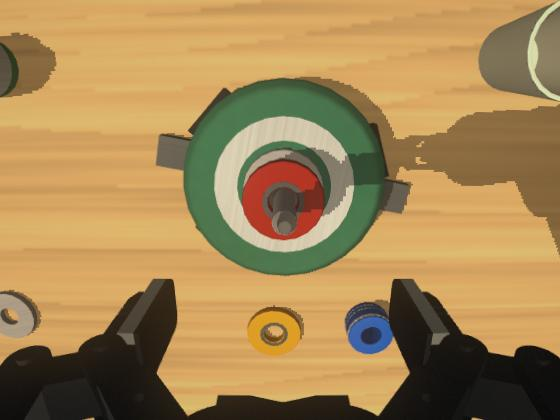

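The red ring is home (top at 106 mm). Ochre next.

```bash
python3 - <<'E'
from h import *
ring([.4474,.0086],.010,.106)
look([.4323,.2898],.008)
E
```

```text
look [ 0.422  -0.0147] ext [0.0485 0.0495] z 0.0096 1420
hit False tcp [ 0.42187191 -0.01448333 -0.00121059]
gap 0.05961667570663563 42.476419082377106 -3.632671012739411e-05
lifted gap 0.05945719755208437 44.81618095189333
place hit True [ 0.603989   -0.03147955  0.14714687] [ 4.71169281 -0.13718178 -3.88831165]
False
look [ 0.6056 -0.0311] ext [0.0068 0.0156] z 0.1162 58
look [0.4316 0.2934] ext [0.0585 0.0594] z 0.0076 2559
```

The ochre ring had been knocked aside, so it was gripped off-centre and stopped on the spindle. Checking whether it is still held.

```bash
python3 - <<'E'
from h import *
s=sense(); print(s["finger_gap"],s["gripper_force"],s["position"],s["time_s"],s["wrist_force"])
p,d=camera("top"); cv2.imwrite("pics/t2.png",np.vstack([cv2.resize(p[150:310,80:460,::-1],None,fx=1.6,fy=1.6),cv2.resize(cv2.imread("pics/last.png"),(608,320))]))
E
```

```text
0.059271780855709735 46.71797640854493 [0.43283447 0.28922587 0.22989203] 57.9417 [-0.03952389  0.14976692 -1.14792396]
```

View pics/t2.png

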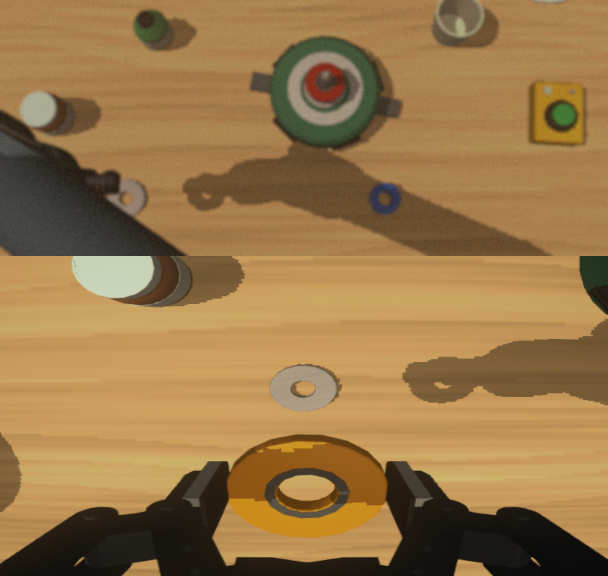

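The ochre ring is still held. I'll measure its tilt and offset in the hand.

```bash
python3 - <<'E'
from h import *
s=sense()
pic,d=camera("wrist"); t=cloud("wrist",d,(np.eye(3),np.zeros(3)))
hsv=cv2.cvtColor(pic,cv2.COLOR_RGB2HSV)
m=(abs(t[...,0])<.06)&(abs(t[...,1])<.034)&(t[...,2]<.02)&(t[...,2]>-.03)&(hsv[...,1]>150)&(d>0)
q=t[m]; zt=np.median(q[:,2]); 
A=np.c_[q[:,:2],np.ones(len(q))]; co=np.linalg.lstsq(A,q[:,2],rcond=None)[0]
for _ in range(5):
    r=abs(A@co-q[:,2])<.0015; co=np.linalg.lstsq(A[r],q[r,2],rcond=None)[0]
q=q[r]; print(len(q),co,q.min(0),q.max(0),(q.min(0)+q.max(0))/2)
E
```

```text
11410 [-0.02837476 -0.00067632 -0.00960244] [-0.03659211 -0.03103114 -0.0117339 ] [ 0.02502943  0.02979183 -0.00728138] [-0.00578134 -0.00061966 -0.00950764]
```

```bash
sed -i 's/def place(zrel,tz,open_=.085):/def place(zrel,tz,open_=.085,S=S):/; s/    c=look(xy,h); pick(c,tz,gap)/    c=look(xy,h)\n    for _ in range(3):\n        if np.hypot(*(c-xy))<.004: break\n        xy=c; c=look(xy,h)\n    else: print("not settled"); return False\n    pick(c,tz,gap)/' h.py
python3 - <<'E'
from h import *
movep([.5,.15,.26],R0)
print(place(.107,0,S=S+[.0067,0])); look(S,.116)
E
```

```text
place hit False [ 0.60834866 -0.0309649   0.10737963] [ 0.4834364  -0.11207409 -0.25753737]
t 63.3667
True
look [ 0.6017 -0.03  ] ext [0.0599 0.0596] z 0.1157 4527
```

View pics/last.png

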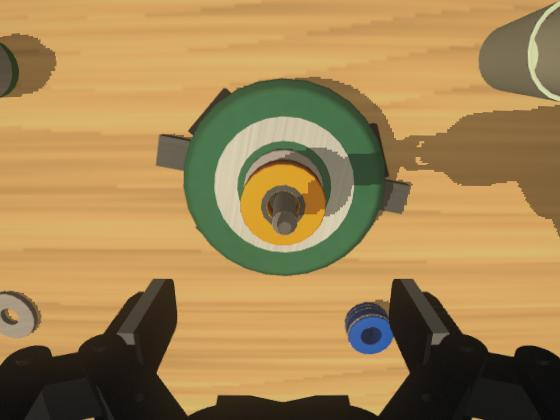

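Ochre is home (116 mm). Now the washer, then the collar if the washer checks out.

```bash
sed -i 's/print("look"/look.z=np.median(q[:,2]); look.n=len(q); print("look"/' h.py
python3 - <<'E'
from h import *
ring([.4316,.2925],.008,.116)
if abs(look.z-.1238)<.001 and look.n>3000: ring([.4276,-.128],.030,.124,gap=.050,tz=.010)
E
```

```text
look [0.4315 0.2936] ext [0.0589 0.06  ] z 0.0076 2558
hit False tcp [ 0.43143146  0.29374992 -0.00116066]
gap 0.05886193948877548 41.53260938823223 -5.256310265545211e-05
lifted gap 0.059176298908228266 43.08298649266362
place hit False [ 0.60163343 -0.03101769  0.11717683] [ 0.0288592   0.34741577 -1.36837676]
t 73.875
True
look [ 0.6017 -0.0304] ext [0.0597 0.0596] z 0.1237 4897
look [ 0.4276 -0.1258] ext [0.0473 0.0484] z 0.0295 1774
hit False tcp [ 0.42750536 -0.12565098  0.00975834]
gap 0.047996816477744536 41.47324914112687 0.01057493672927929
lifted gap 0.04837354204728404 41.37981774285436
place hit False [ 0.6015065  -0.03102494  0.13601872] [ 0.0527662  -0.46365784 -2.1401082 ]
t 83.0167
True
look [ 0.6014 -0.0304] ext [0.0485 0.0485] z 0.1536 4249
```

View pics/last.png

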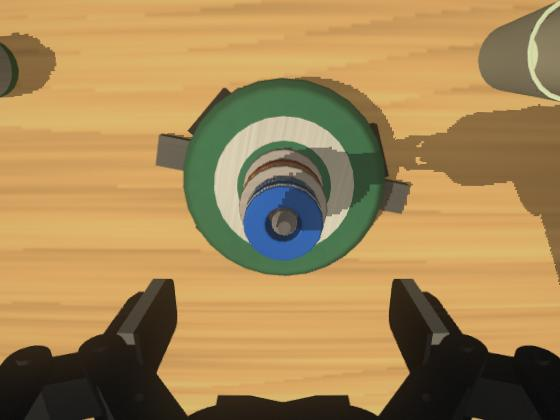

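Everything is home (collar top at 154 mm). Now the button.

```bash
python3 - <<'E'
from h import *
c=look([.5554,-.411],.062,rad=.022,z=.24); c=look(c,.062,rad=.022,z=.24)
command_gripper(0.); move_l([*c,.075],R0,feed=.2)
h=move_l([*c,.048],R0,feed=.02,until_force=18); s=sense(); print(h,s["position"],s["wrist_force"])
sleep(.3); s=sense(); print(s["position"],s["wrist_force"])
move_l([*c,.09],R0,feed=.05); move_l([*c,.24],R0,feed=.2); command_gripper(.085); look(c,.062,rad=.022,z=.24); print(sense()["time_s"])
E
```

```text
look [ 0.5566 -0.4094] ext [0.0343 0.0349] z 0.0635 1269
look [ 0.5567 -0.4095] ext [0.034  0.0343] z 0.0635 1270
True [ 0.55674711 -0.40955791  0.05773144] [-0.41096057  0.25144355  4.72071988]
[ 0.55674678 -0.40953354  0.05766054] [-2.0524223   0.89129819  5.30294566]
look [ 0.5567 -0.4095] ext [0.0337 0.0341] z 0.0635 1263
91.875
```

View pics/last.png

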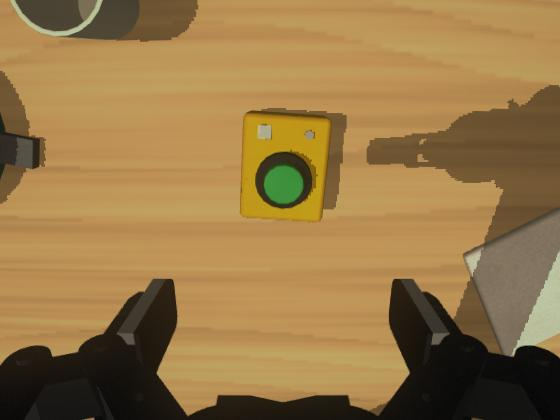

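The stop fired on a transient, so I can't tell whether the button bottomed. I'll press again in steps while logging force, and continue to a clear end stop.

```bash
python3 - <<'E'
from h import *
c=np.array([.5567,-.4095])
command_gripper(0.); move_l([*c,.072],R0,feed=.2); sleep(.3); f0=sense()["wrist_force"][2]
for z in np.arange(.068,.044,-.001):
    move_l([*c,z],R0,feed=.02); sleep(.1); s=sense(); f=s["wrist_force"][2]-f0
    print(round(z,3),round(s["position"][2],4),round(f,1))
    if f>20: break
s=sense(); move_l([*c,.09],R0,feed=.05); move_l([*c,.24],R0,feed=.2); command_gripper(.085); look(c,.062,rad=.022,z=.24); print(sense()["time_s"])
E
```

```text
0.068 0.0679 0.3
0.067 0.067 0.3
0.066 0.066 0.2
0.065 0.0652 1.2
0.064 0.0641 1.6
0.063 0.0631 3.1
0.062 0.0621 3.1
0.061 0.0611 3.4
0.06 0.0601 4.1
0.059 0.0591 4.4
0.058 0.0581 5.0
0.057 0.0576 8.1
0.056 0.0575 11.9
0.055 0.0575 15.2
0.054 0.0574 20.3
look [ 0.5567 -0.4094] ext [0.0337 0.0343] z 0.0635 1262
102.3833
```

The button bottomed clearly after 8 mm of travel and sprang back. Handing in.

```bash
python3 - <<'E'
from h import *
look(S,.154); print(finish_job())
E
```

```text
look [ 0.6014 -0.0304] ext [0.0484 0.0485] z 0.1536 4285
the job is handed in; nothing more can be done
None
```

The spindle is built up in order: bearing, red ring, ochre ring, washer, then blue collar, each one measured as fully home. The start button was then pressed fully down twice, came back up both times, and the job is handed in at about 104 s.

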